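Index the date-stamp arm over the ink pad

TASK

The date stamp on the swing arm is parked halfway between the round ink pad and the square card block. Hook a fingertip under the pull ring to lift the spring index pin, swing the arm one hole so that the stamp hangs over the round ink pad, and let the pin drop fully home in that hole. Only hook and push: do not pinch the ring or force it, and leave the ink pad, card block, spare hand stamp, ink bottle and tape roll standing where they are.

Things in the scene. Friction and masses are not known exactly. Their poses are not given: they have to be found in the camera images.
- fixture: Grey stamp stand fixed to the table, base plate 190 x 150 x 12 mm (x -50 to +140). Origin: on the arm's vertical pivot axis, at table height; z up, x = direction of the arm in the middle hole. Its arc-shaped index plate (top 62 mm high, 12 thick, radii 93 to 127 mm) has five holes at 110 mm radius, at -40, -20, 0, 20 and 40 degrees. Hub on the pivot: top at 92 mm.
- swing_arm (a joint): Arm angle about the pivot, rad: 0 = middle hole (start), + = counter-clockwise from above (to the stand's +y); next holes at +0.349 and -0.349, then +-0.698; stops +-0.74. Grey bar 30 mm wide, top 80 mm high, 200 mm long; a 24 mm round bush for the pin on it, 110 mm from the pivot, top at 105 mm. Friction only 0.04 N m; it stays where left when the pin is up.
- index_pin (a joint): Lift of the spring pin, m: 0 = home, stop 0.024. Round-nosed 10 mm steel pin with a ring on top, moves straight up on the arm, 110 mm from the pivot. It sits 10 mm deep, so the arm is free above 0.010; swing at 0.014 to 0.019. Spring pushes down 5 N at home, 8 N at 0.020. Hole play 0.75 mm each side; the nose finds a hole from 2 mm off, else rides on the plate at 0.010.
- ring_center (a point): Centre of the pull ring, 157 mm high when the pin is home; rises and swings with it. Rigid upright ring of 7 mm wire, 71 mm outside, 57 mm inside; top wire centred 32 mm above this point. x = the way one looks through the ring, along the arm away from the pivot; y across, z up. Closed fingers tilted 45 degrees, pointing outward along the arm and down, enter it from the pivot side.
- stamp_face (a point): Centre of the rubber face (32 mm round) under the steel stamp head (36 mm square, top at 94 mm) at the end of the arm, 200 mm from the pivot, 30 mm above the table; it moves with the arm.
- ink_pad: Round dark metal ink pad, 76 mm across, 16 mm high, loose on the table; origin at the centre of its underside. It lies under the place of the stamp at the hole next to the middle, on one side or the other.
- card_block: Square wooden block with a card on top, 76 x 76 x 16 mm, loose on the table; origin at the centre of its underside. It lies on the side opposite to the ink pad.
- spare_stamp: Bystander: turned wooden hand stamp, 34 mm across, 78 mm high; origin at the centre of its underside.
- ink_bottle: Bystander: small bottle, 40 mm across, 75 mm high; origin at the centre of its underside.
- tape_roll: Bystander: roll of tape lying flat, 68 mm across, 20 mm high; origin at the centre of its underside.
Things that resemble listed ones, but are neither listed nor needed, are in the scene too. Leave any turquoise look-alike of the card_block alone. What is shaped like the ink_pad but pink is not meant.

How it is judged (in metres and radians):
On the way, in this order (a step that is already met when the one before it is completed fails the run):
1. the index pin is lifted out of its hole by the robot (value of joint index_pin above 0.0105 m and contact force between the fingers and index_pin above 1 N), for 0.1 s.
2. the pin is home again in the hole that puts the stamp over the ink pad (horizontal distance between stamp_face and ink_pad below 0.02 m and value of joint index_pin below 0.002 m), for 0.2 s.
At the end, for the whole second after the job is handed in: The stamp face is within 20 mm (seen from above) of the middle of the ink pad, the index pin is home (lift under 2 mm), the arm is at rest, and the loose things stand within 15 mm of where they were (all of step 2 and velocity of joint swing_arm between -0.05 and 0.05 rad/s and distance of each of spare_stamp, ink_bottle, tape_roll, ink_pad, card_block from where it was at the start of the episode below 0.015 m and angle between each of spare_stamp, ink_bottle, tape_roll, ink_pad, card_block's own z axis and vertical below 0.15 rad); the robot touches nothing.
It fails at once if a loose thing is pushed away, lifted or tipped (distance of any of spare_stamp, ink_bottle, tape_roll, ink_pad, card_block from where it was at the start of the episode above 0.015 m or angle between any of spare_stamp, ink_bottle, tape_roll, ink_pad, card_block's own z axis and vertical above 0.3 rad).
It fails at once if the ring is pinched or forced (over 35 N from the fingers) (contact force between the fingers and index_pin above 35 N).
It also fails if it takes over 40 s, if anything falls off the work surface, if the arm or the gripper's body presses on something with over 40 N, if the wrist force passes 120 N, or if a joint passes its speed limit or range.

ROBOT

A 6-joint arm with a two-finger parallel gripper is mounted at the origin on the work surface. World frame = base frame: x ahead of the robot, y to its left, z up, the work surface at z = 0. Lengths are in mm, angles in rad, forces in N, time in s.
With the tool pointing down it reaches from about 300 to 775 mm from the base axis. Payload 14.6 kg.
Tool frame: the origin (TCP) lies midway between the tips of the shut fingers; the grasp point (between the pads) lies 19 mm behind it; z points along the fingers, y is the line along which they close (so a half turn about z gives the same grasp; the last joint's range is limited). The gripper opens to 85 mm and grips with 20 to 120 N. Pads are 22 mm wide; open, the fingers measure 114 mm over their backs; the gripper's body (76 mm by 85 mm) begins 54 mm behind the grasp point. The pads swing forward as they close: fully open they stand 13 mm farther back than shut.
Start: joints at [-1.265, 0.3, 1.521, -0, 1.321, -0.067], TCP at [200.316, -512.214, 231.281] pointing down, gripper open.
Joint ranges: [-3.03, 3.03], [-0.79, 2.21], [0.23, 2.52], [-1.04, 4.18], [0, 3.07], [-2.55, 2.55]. Speed limits (rad/s): [2.22, 2.22, 2.57, 3.14, 3.14, 3.14].

INTERFACE

Orientations are given as a unit quaternion [x, y, z, w].
In Python, from plant import bot gives the robot as it stands. The module is installed in compiled form; this text tells all that it offers.
- The arm moves only by the tool send_rows, never from a script. Its argument "deltas" is a list of rows, each a list of 7 numbers: the shift along the tool's x, y, z in mm, then the turn, a rotation vector about the tool's x, y, z in degrees, then the closure, from 0 (fully open) to 1 (shut). In form: [[dx, dy, dz, ax, ay, az, grip], ...]. A call has 1 to 8 rows; each row shifts and turns the commanded pose from where the row before left it, along the tool's axes as they then stand; what a row does not reach is not made up. A row lasts 1/10 s, in which the tool goes at most 50 mm and 8.59 degrees, less where a joint would pass 70% of its speed; a pose out of reach is approached as far as the arm can. A call is refused whole if a number of a shift passes 50 or a number of a turn 8.59, either way. A call with a gripper value outside its range is refused whole. The fingers move at their own pace and stop on an object; "squeeze" is the grip in N (left out, the last holds). Time passes only in rows, so rows that do not move let the fingers close. It gives the time, the measured TCP pose, the force, the opening and the grip force at its end, in the units of the state.
- bot.observe(): the state, without advancing time (a new reading comes with each control period).
- bot.read_camera(name): name is "scene" or "top" or "wrist"; returns the picture (400x640x3 uint8, red, green, blue); there is no depth.
- bot.camera_params(name): a dict with "K" (3x3 intrinsics, pixels), "D" ([k1, k2, p1, p2, k3] as OpenCV has them; the pictures are not rectified), "R" (3x3) and "t" (3): a world point X has camera coordinates R X + t. Camera axes: x right, y down, z forward; pixel columns grow to the right and rows downward; lengths in mm; the calibration is good to about 2 mm. A picture is of the moment at which its call begins: read the wrist's pose just before it. camera_params takes no time and is no camera call; for the wrist camera it gives the pose at the moment of the call.
- bot.hand_in(): hands the job in; it is judged then, once.
Trained networks look in the newest picture that a camera, given by its name, has taken for a name from the list of things; names that differ only in an ending like _2 or _b are one class to them, and where a whole thing is asked for, a point or a joint stands for the part that bears it (a point fixed in the world has none). Each returns a list of dicts, best first, with "score" (0 to 1); they miss things now and then, are a little off and sometimes report something else, mostly with a low value. They report only what shows in the picture. A call takes as long as a camera call. They do not tell look-alikes from the thing itself.
- bot.find_in(thing, camera): "xy" ([column, row] as shares, 0 to 1, of the picture: columns of its width, rows of its height, amid what is visible of it).
- bot.cut_out(thing, camera): "pixels" (400x640 bool, what is visible of it) and "xy" ([column, row] as shares, 0 to 1, of the picture: columns of its width, rows of its height, amid what is visible of it).
The state is a dict: "clock": time; "joints": joint angles; "joint_vel": joint speeds; "joint_torque": joint torques, N m; "position": TCP position; "tcp_rot": TCP orientation; "contact_force": force on the tool from outside, world axes, zero at the start; "torque": the same for the moment, N m; "finger_gap": finger opening in mm; "gripper_force": force on a finger pad.
Only numpy, scipy, OpenCV 4.12 (cv2) and the standard library are available. Lean on these libraries where they do the work, as an engineer would, in place of code of your own. Each camera call takes 0.05 s, during which the arm holds its last target. There are 200 camera calls.

## Working session

There is one attempt and no reset: what is moved stays moved. The work goes in short steps, Python scripts to look and compute and a tool call to move; the robot and the scene stay as the last step left them, time stands still between calls to the robot, and variables do not carry over. Pictures are saved under pics/ and viewed, at most 10 in all, crops included, and the job is handed in when it is done.

Besides the shell and the picture viewer there is one more tool, called after "Call:" as name(argument=value, ...) on one line, values as JSON. send_rows: Moves the arm, as the interface text tells. Its arguments: {"type":"object","properties":{"deltas":{"type":"array"},"squeeze":{"type":"number"}},"required":["deltas"]}

```bash
mkdir -p pics
cat > h.py <<'E'
import numpy as np, cv2
from plant import bot
def ray(cam,px):
    p=bot.camera_params(cam);K=np.array(p["K"],float);D=np.array(p["D"],float);R=np.array(p["R"]);t=np.array(p["t"])
    u=cv2.undistortPoints(np.array([[px]],float),K,D)[0,0]
    return -R.T@t, R.T@np.array([u[0],u[1],1])
def at_z(cam,px,z):
    o,d=ray(cam,px); return o+d*(z-o[2])/d[2]
def proj(cam,X):
    p=bot.camera_params(cam);r,_=cv2.Rodrigues(np.array(p["R"],float))
    return cv2.projectPoints(np.array(X,float).reshape(-1,3),r,np.array(p["t"],float),np.array(p["K"],float),np.array(p["D"],float))[0][:,0]
E
python3 - <<'E'
from h import *
for c in("top","scene"):
    im=bot.read_camera(c);cv2.imwrite(f"pics/{c}0.png",im[:,:,::-1])
    for n,z in(("fixture",0),("swing_arm",80),("ring_center",157),("stamp_face",62),("ink_pad",16),("card_block",16),("spare_stamp",78),("ink_bottle",75),("tape_roll",20)):
        for r in bot.find_in(n,c)[:3]:
            px=np.array(r["xy"])*[640,400]; print(c,n,round(r["score"],2),px.round(),at_z(c,px,z).round(0))
print(bot.observe())
E
```

```text
top fixture 0.55 [301. 254.] [544.  96.   0.]
top ring_center 0.82 [298. 219.] [599. 100. 157.]
top stamp_face 0.6 [300. 231.] [588. 100.  62.]
top ink_pad 0.75 [338. 199.] [671.  24.  16.]
top ink_pad 0.74 [388. 216.] [642. -88.  16.]
top card_block 0.81 [212. 153.] [753. 320.  16.]
top card_block 0.75 [271. 132.] [816. 192.  16.]
top card_block 0.55 [274. 195.] [667. 169.  16.]
top ink_bottle 0.88 [214. 218.] [597. 277.  75.]
top tape_roll 0.81 [372. 262.] [540. -58.  20.]
scene fixture 0.89 [306. 202.] [545. 126.   0.]
scene fixture 0.61 [258. 244.] [524. -57.   0.]
scene swing_arm 0.58 [323. 173.] [570. 170.  80.]
scene swing_arm 0.57 [319. 192.] [598. 106.  80.]
scene ring_center 0.63 [321. 177.] [618.  82. 157.]
scene stamp_face 0.67 [320. 192.] [590. 123.  62.]
scene ink_pad 0.97 [293. 271.] [649. -92.  16.]
scene ink_pad 0.75 [330. 245.] [681.  20.  16.]
scene card_block 0.96 [363. 208.] [689. 173.  16.]
scene card_block 0.9 [410. 223.] [814. 188.  16.]
scene card_block 0.72 [369. 239.] [751.  86.  16.]
scene spare_stamp 0.58 [368. 240.] [771.  31.  78.]
scene ink_bottle 0.83 [351. 169.] [621. 226.  75.]
scene tape_roll 0.74 [257. 243.] [532. -69.  20.]
{'clock': 1.0, 'joints': array([-1.26455562e+00,  2.99892378e-01,  1.52101294e+00,  5.06457568e-06,
        1.32069126e+00, -6.66012510e-02]), 'joint_vel': array([ 1.20808583e-03,  2.39752027e-04,  1.13828120e-03, -8.33191443e-04,
       -1.07602296e-04, -1.17586674e-05]), 'joint_torque': array([-3.20644112e-04, -5.43356609e+01, -3.61980736e+01,  1.33863352e-05,
        7.12469409e-04, -5.94485869e-06]), 'position': array([ 200.33893577, -512.20161031,  231.27928461]), 'tcp_rot': array([ 9.82673990e-01,  1.85342465e-01,  2.20126879e-06, -2.24215428e-06]), 'contact_force': array([ 0.30370124,  0.36912602, -0.1313167 ]), 'torque': array([ 0.00377047,  0.02223995, -0.015704  ]), 'gripper_force': 0.0, 'finger_gap': 85.45655857090013}
```

View pics/top0.png

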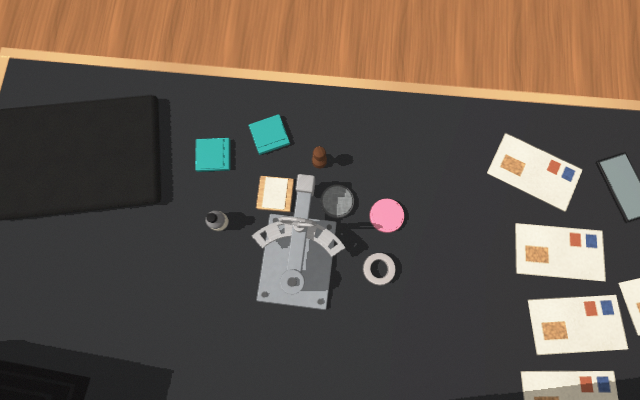

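View pics/scene0.png

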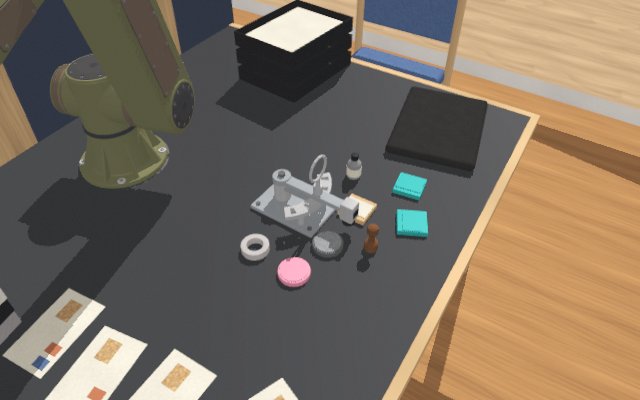

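The top view shows the dark ink pad at (338,199), on the stand's -y side, and the wooden card block at (275,194). The pink pad at (387,215) and the turquoise blocks are decoys. The hub is near (292,282), the stamp head near (305,184) and the ring near (298,219). I'll zoom in to get a precise stand pose.

Run:
```python
import cv2
a=cv2.imread("pics/top0.png")[160:320,240:360];b=cv2.imread("pics/scene0.png")[145:265,235:395]
cv2.imwrite("pics/topz.png",cv2.resize(a,(450,600),interpolation=cv2.INTER_CUBIC))
cv2.imwrite("pics/scenez.png",cv2.resize(b,(800,600),interpolation=cv2.INTER_CUBIC))
```

```text
(no output)
```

View pics/topz.png

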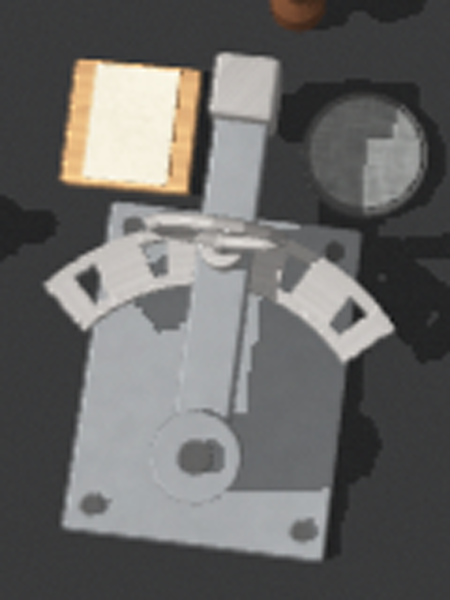

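View pics/scenez.png

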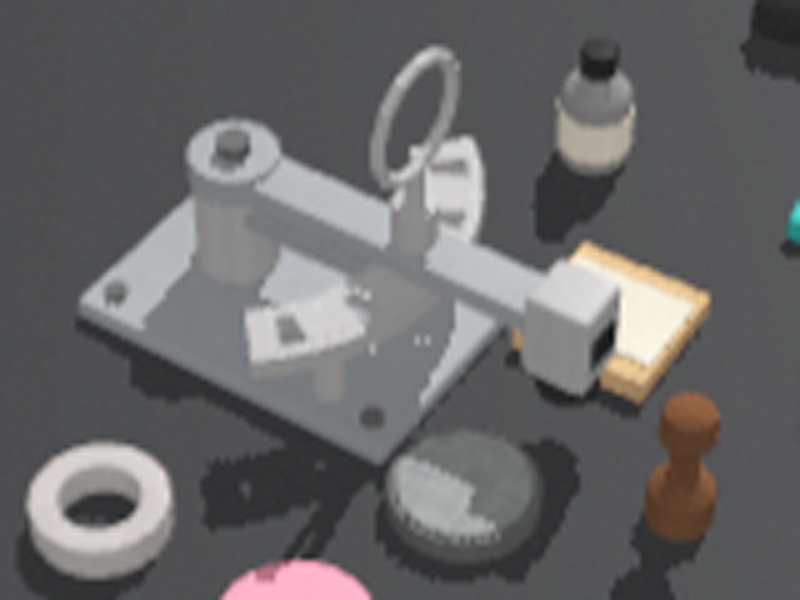

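The zooms give the hub, plate and ring pixels clearly. Next I fit the stand pose from both views and plan the moves.

```bash
cat >> h.py <<'E'
from scipy.spatial.transform import Rotation as Ro
def goalR(yaw,tilt=45):
    c,s=np.cos(np.radians(tilt)),np.sin(np.radians(tilt))
    z=np.array([np.cos(yaw)*c,np.sin(yaw)*c,-s]);y=np.array([np.sin(yaw),-np.cos(yaw),0])
    return Ro.from_matrix(np.c_[np.cross(y,z),y,z])
def plan(pos,R,p0=None,R0=None):
    s=bot.observe();p0=s["position"] if p0 is None else p0;R0=Ro.from_quat(s["tcp_rot"]) if R0 is None else R0
    print("shift tool",R0.inv().apply(np.array(pos)-p0).round(1),"rot deg",np.degrees((R0.inv()*R).as_rotvec()).round(2))
E
python3 - <<'E'
from h import *
from scipy.optimize import least_squares
T=lambda u,v:(240+u/3.75-.37,160+v/3.75-.37); S=lambda u,v:(235+u/5-.4,145+v/5-.4)
obs={"top":[((0,0,92),T(195,456)),((140,75,12),T(113,203)),((140,-75,12),T(360,233)),((-50,75,12),T(65,527)),((-50,-75,12),T(322,556)),((200,0,94),T(246,87))],
"scene":[((0,0,92),S(234,153)),((-50,-75,12),S(80,303)),((140,-75,12),S(378,460)),((110,0,157),S(415,117))]}
def W(P,q):
    P=np.array(P,float);c,s=np.cos(q[2]),np.sin(q[2]);return np.c_[q[0]+c*P[:,0]-s*P[:,1],q[1]+s*P[:,0]+c*P[:,1],P[:,2]]
def res(q,cs=("top","scene")):
    return np.concatenate([(proj(c,W([a for a,_ in obs[c]],q))-np.array([b for _,b in obs[c]])).ravel() for c in cs])
for cs in(("top",),("scene",),("top","scene")):
    f=least_squares(res,[490,100,0],args=(cs,),loss="soft_l1",x_scale=[10,10,.1]);print(cs,f.x.round(3),f.fun.round(1).reshape(-1,2).tolist())
q=f.x;np.save("q.npy",q)
print("ring",W([(110,0,157)],q),"stamp",W([(200,0,30)],q))
a=-.349;print("stamp-",W([(200*np.cos(a),200*np.sin(a),16)],q),"pad", at_z("top",T(367,154),16),at_z("scene",S(463,492),16))
R=goalR(q[2]); print(R.as_quat())
pre=W([(110-70,0,162+70)],q)[0]; up=pre+[0,0,80]
print("up",up,"pre",pre); plan(up,R)
E
```

```text
('top',) [ 4.84478e+02  1.04136e+02 -3.50000e-02] [[-0.0, 0.4], [-0.3, -1.0], [0.8, -0.8], [-0.9, 0.4], [0.6, 1.6], [-0.2, -0.6]]
('scene',) [ 4.88589e+02  1.03019e+02 -4.60000e-02] [[0.1, -2.0], [-0.8, 0.1], [0.3, -0.2], [0.3, 1.8]]
('top', 'scene') [ 4.85477e+02  1.04042e+02 -3.30000e-02] [[0.1, -0.1], [-0.3, -1.4], [0.7, -1.3], [-0.8, 0.0], [0.8, 1.1], [-0.3, -1.1], [-0.7, -2.6], [-1.4, -0.3], [0.1, -1.2], [-0.3, 0.7]]
ring [[595.41589865 100.38049267 157.        ]] stamp [[685.36602952  97.38483652  30.        ]]
stamp- [[671.03931766  29.43239688  16.        ]] pad [666.85456801  25.56269923  16.        ] [671.98202563  21.85812842  16.        ]
[ 0.92375154 -0.01537783  0.38263042  0.0063697 ]
up [525.45468575 102.71044745 312.        ] pre [525.45468575 102.71044745 232.        ]
shift tool [ 526.8 -454.2  -80.7] rot deg [-9.14 44.37 22.05]
```

Call:
send_rows(deltas=[[10,-8,-10,0,0,0,1],[20,-18,-10,0,0,0,1],[30,-26,-10,0,0,0,1],[35,-30,-10,0,0,0,1],[35,-30,-10,0,0,0,1],[35,-30,-10,0,0,0,1],[35,-30,-10,0,0,0,1],[35,-30,-10,0,0,0,1]])

```text
clock: 1.8
position: [345.9, -236.0, 312.6]
tcp_rot: [0.983, 0.185, 0.0, 0.0]
contact_force: [1.0, -1.3, 0.1]
finger_gap: -0.2
gripper_force: 0.0
```

Call:
send_rows(deltas=[[35,-30,0,0,0,0,1],[35,-30,0,0,0,0,1],[35,-30,0,0,0,0,1],[35,-30,0,0,0,0,1],[35,-30,0,0,0,0,1],[35,-30,0,0,0,0,1],[35,-30,0,0,0,0,1],[25,-20,0,0,0,0,1]])

```text
clock: 2.6
position: [513.4, 77.3, 312.0]
tcp_rot: [0.983, 0.186, 0.0, -0.0]
contact_force: [0.6, -1.4, -0.1]
finger_gap: -0.2
gripper_force: 0.0
```

Call:
send_rows(deltas=[[20,-20,0,-1.3,6.34,3.15,1],[2,-2,0,-1.3,6.34,3.15,1],[0,0,0,-1.3,6.34,3.15,1],[0,0,0,-1.3,6.34,3.15,1],[0,0,0,-1.3,6.34,3.15,1],[0,0,0,-1.3,6.34,3.15,1],[0,0,0,-1.3,6.34,3.15,1],[0,0,0,0,0,0,1]])

```text
clock: 3.4
position: [524.1, 103.2, 310.9]
tcp_rot: [0.924, -0.016, 0.383, 0.005]
contact_force: [0.1, -0.7, 0.4]
finger_gap: 0.6
gripper_force: 0.0
```

Run:
```python
from h import *
q=np.load("q.npy");s=bot.observe();print({k:np.round(s[k],2) for k in("clock","joints","position","finger_gap","contact_force")})
pre=np.array([q[0]+40*np.cos(q[2]),q[1]+40*np.sin(q[2]),232]);R=goalR(q[2]);print(pre);plan(pre,R)
for c in("top","wrist"):cv2.imwrite(f"pics/{c}1.png",bot.read_camera(c)[:,:,::-1])
```

```text
{'clock': np.float64(3.4), 'joints': array([ 0.2 , -0.13,  1.97, -0.31,  0.55,  2.01]), 'position': array([524.15, 103.2 , 310.94]), 'finger_gap': np.float64(0.56), 'contact_force': array([ 0.1 , -0.69,  0.36])}
[525.45468575 102.71044745 232.        ]
shift tool [-54.9   0.6  56.7] rot deg [-0.08 -0.06 -0.08]
```

Call:
send_rows(deltas=[[-8,0,8,0,0,0,1],[-15,0,16,0,0,0,1],[-15,0.6,16,0,0,0,1],[-10,0,10,0,0,0,1],[-7,0,7,0,0,0,1],[0,0,0,0,0,0,1]])

```text
clock: 4.1
position: [527.1, 101.5, 230.3]
tcp_rot: [0.924, -0.015, 0.381, 0.007]
contact_force: [0.2, 0.4, 0.3]
finger_gap: -0.0
gripper_force: 0.0
```

Run:
```python
from h import *
q=np.load("q.npy");s=bot.observe();print(s["position"])
im=[]
for c in("scene","wrist"):
    a=bot.read_camera(c);im.append(a)
    for r in bot.find_in("ring_center",c)[:2]:print(c,r["score"],np.array(r["xy"])*[640,400])
rc=[q[0]+110*np.cos(q[2]),q[1]+110*np.sin(q[2]),157];print(proj("wrist",rc),proj("scene",rc))
th=np.linspace(0,6.283,60);P=np.array(rc)+np.c_[-np.sin(q[2])*32*np.cos(th),np.cos(q[2])*32*np.cos(th),32*np.sin(th)]
for a,c in zip(im,("scene","wrist")):
    for p in proj(c,P):
        if 0<=p[0]<640 and 0<=p[1]<400: a[int(p[1]),int(p[0])]=(255,0,0)
v=cv2.resize(im[0][145:245,235:395],(640,400));cv2.imwrite("pics/c2.png",cv2.resize(np.vstack([v,im[1]]),(480,600))[:,:,::-1])
```

```text
[527.12302785 101.49607041 230.33645471]
scene 0.78 [320.192 175.4  ]
wrist 0.81 [317.824 193.4  ]
[[320.68286133 207.03644328]] [[317.29159027 168.74167222]]
```

View pics/c2.png

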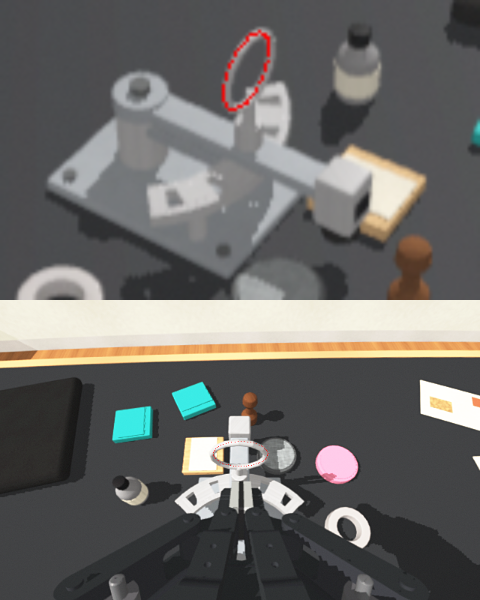

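The projected ring overlays the real one in both views, at wrist (320,207), so the stand pose is good. I'll insert the fingers along the tool axis.

Call:
send_rows(deltas=[[0,-1.2,12,0,0,0,1],[0,0,25,0,0,0,1],[0,0,25,0,0,0,1],[0,0,20,0,0,0,1],[0,0,10,0,0,0,1],[0,0,0,0,0,0,1]])

```text
clock: 4.9
position: [592.8, 100.7, 166.5]
tcp_rot: [0.924, -0.015, 0.382, 0.006]
contact_force: [0.3, -0.1, -0.1]
finger_gap: -0.1
gripper_force: 0.0
```

Call:
send_rows(deltas=[[0,0,10,0,0,0,1],[0,0,10,0,0,0,1],[0,0,10,0,0,0,1],[0,0,5,0,0,0,1],[0,0,0,0,0,0,1]])

```text
clock: 5.4
position: [616.3, 100.1, 141.8]
tcp_rot: [0.924, -0.015, 0.382, 0.006]
contact_force: [-3.4, 1.3, -6.0]
finger_gap: -0.0
gripper_force: 0.3
```

Run:
```python
from h import *
q=np.load("q.npy");s=bot.observe();print(s["position"],s["contact_force"],s["clock"])
t=(q[0]+110*np.cos(q[2])+21*np.cos(q[2]),q[1]+131*np.sin(q[2]),162-21);print(t);plan(t,goalR(q[2]))
a=bot.read_camera("scene")[95:245,235:395];b=bot.read_camera("top")[160:320,240:360]
cv2.imwrite("pics/c3.png",np.hstack([cv2.resize(a,(450,422)),cv2.resize(b,(316,422))])[:,:,::-1])
```

```text
[616.31276207 100.05629386 141.81209943] [-3.37064156  1.29761191 -6.03786211] 5.4
(np.float64(616.4042625190841), np.float64(99.68150623480867), 141)
shift tool [-0.5  0.4  0.6] rot deg [ 0.02  0.11 -0.  ]
```

View pics/c3.png

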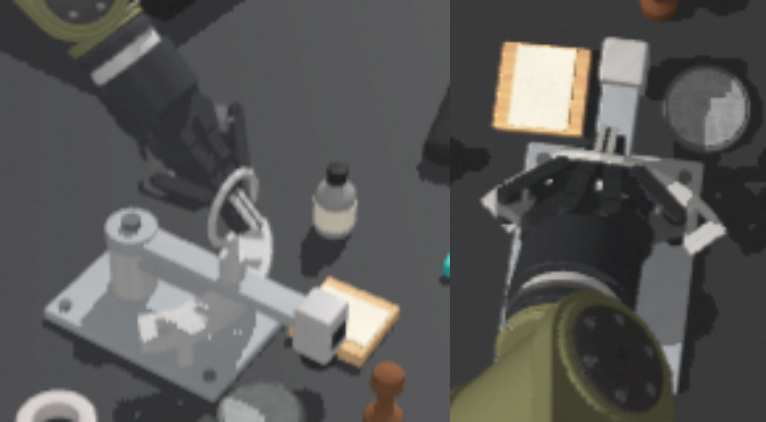

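The fingers are through the ring and already touch it, with about 6 N down. The finger linkage widens toward the back, so I'll back off 9 mm to hook with the pads.

Call:
send_rows(deltas=[[0,0,-5,0,0,0,1],[0,0,-4,0,0,0,1],[0,0,0,0,0,0,1]])

```text
clock: 5.8
position: [611.0, 100.5, 150.5]
tcp_rot: [0.923, -0.015, 0.384, 0.006]
contact_force: [-4.1, 0.0, 1.4]
finger_gap: 0.1
gripper_force: 0.0
```

Call:
send_rows(deltas=[[2.1,0,-2.1,0,0,0,1],[2.1,0,-2.1,0,0,0,1],[0,0,0,0,0,0,1]])

```text
clock: 6.1
position: [610.6, 100.3, 154.7]
tcp_rot: [0.924, -0.015, 0.382, 0.006]
contact_force: [-3.5, 0.5, -6.2]
finger_gap: 0.1
gripper_force: 3.0
```

Call:
send_rows(deltas=[[2.1,0,-2.1,0,0,0,1],[2.1,0,-2.1,0,0,0,1],[0,0,0,0,0,0,1]])

```text
clock: 6.4
position: [610.6, 100.3, 160.8]
tcp_rot: [0.924, -0.015, 0.383, 0.006]
contact_force: [-4.6, 0.6, -6.9]
finger_gap: 0.2
gripper_force: 3.8
```

Call:
send_rows(deltas=[[2.1,0,-2.1,0,0,0,1],[2.1,0,-2.1,0,0,0,1],[0,0,0,0,0,0,1]])

```text
clock: 6.7
position: [610.7, 100.3, 166.9]
tcp_rot: [0.924, -0.015, 0.383, 0.006]
contact_force: [-4.7, -0.1, -7.4]
finger_gap: -0.2
gripper_force: 4.2
```

Run:
```python
from h import *
s=bot.observe();print(s["position"],s["contact_force"],s["clock"])
a=bot.read_camera("scene")[130:220,260:380]
cv2.imwrite("pics/c4.png",cv2.resize(a,(720,540),interpolation=cv2.INTER_CUBIC)[:,:,::-1])
f=lambda c:[(r["score"],np.array(r["xy"])*[640,400]) for r in bot.find_in("ring_center",c)[:1]]
print(f("scene"))
```

```text
[610.66321522 100.31084493 166.86918464] [-4.65599499 -0.0980104  -7.40765783] 6.7
[(0.48, array([313.984, 165.4  ]))]
```

View pics/c4.png

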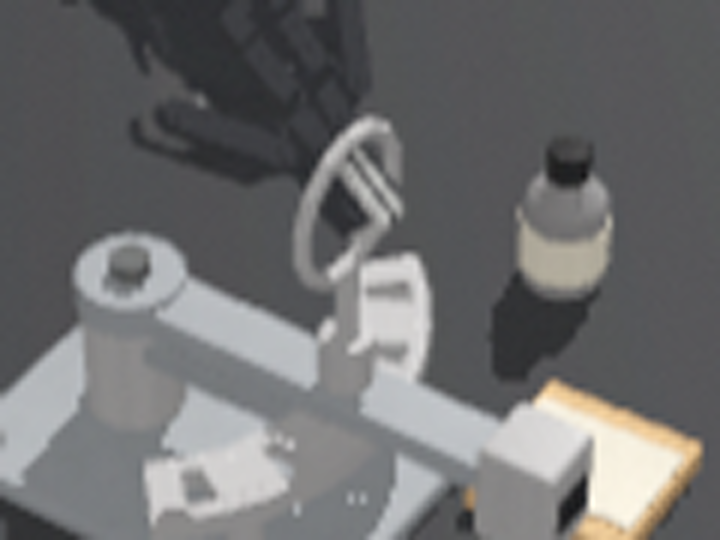

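The ring is hooked and lifted about 12–15 mm. I'll add 2 mm, then swing -20° along the arc while yawing the tool with it.

Call:
send_rows(deltas=[[1.4,0,-1.4,0,0,0,1],[0,0,0,0,0,0,1],[0,2.2,0,-0.7,0,0.7,1],[-0.1,4.4,-0.1,-1.4,0,1.4,1],[0,4.4,0,-1.4,0,1.4,1],[0,0,0,0,0,0,1]])

```text
clock: 7.4
position: [609.8, 89.2, 168.6]
tcp_rot: [0.923, -0.054, 0.381, 0.023]
contact_force: [-6.3, 1.3, -8.7]
finger_gap: -0.2
gripper_force: 4.7
```

```bash
cat >> h.py <<'E'
def stat():
    q=np.load("q.npy");s=bot.observe();d=s["position"][:2]-q[:2];z=Ro.from_quat(s["tcp_rot"]).as_matrix()[:,2]
    print("t",s["clock"],"pos",s["position"].round(1),"r",np.hypot(*d).round(1),"ang",np.degrees(np.arctan2(d[1],d[0])-q[2]).round(2),"yaw",np.degrees(np.arctan2(z[1],z[0])-q[2]).round(2),"F",s["contact_force"].round(1),"j6",s["joints"][5].round(2))
    return q,s
E
python3 - <<'E'
from h import *
stat()
E
```

```text
t 7.4 pos [609.8  89.2 168.6] r 125.2 ang -4.92 yaw -4.94 F [-6.3  1.3 -8.7] j6 2.55
```

Call:
send_rows(deltas=[[0,1,0,0.7,0,-0.7,1],[0,2,-0.1,1.0,0,-1.0,1],[0,2,0,0.7,0,-0.7,1],[0,0,0,0,0,0,1]])

```text
clock: 7.8
position: [608.7, 84.1, 168.1]
tcp_rot: [0.924, -0.028, 0.381, 0.011]
contact_force: [-10.8, 3.3, -9.0]
finger_gap: 0.0
gripper_force: 7.5
```

Run:
```python
from h import *
q,s=stat();print(s["joints"].round(3))
```

```text
t 7.8 pos [608.7  84.1 168.1] r 124.8 ang -7.31 yaw -1.48 F [-10.8   3.3  -9. ] j6 2.33
[ 0.131  0.244  1.94  -0.636  0.226  2.33 ]
```

Call:
send_rows(deltas=[[-0.1,2.8,-0.4,0,0,0,1],[-0.1,2.8,-0.4,0,0,0,1],[-0.3,2.8,-0.3,0,0,0,1],[-0.4,2.8,-0.4,0,0,0,1],[0,0,0,0,0,0,1]])

```text
clock: 8.3
position: [605.7, 73.4, 167.9]
tcp_rot: [0.924, -0.028, 0.381, 0.011]
contact_force: [-18.8, 6.5, -7.4]
finger_gap: -0.1
gripper_force: 8.6
```

Run:
```python
from h import *
q,s=stat();print(s["joints"].round(3))
a=bot.read_camera("top")[160:320,240:360];b=bot.read_camera("scene")[130:250,260:380]
cv2.imwrite("pics/c5.png",np.hstack([cv2.resize(a,(338,450)),cv2.resize(b,(450,450))])[:,:,::-1])
```

```text
t 8.3 pos [605.7  73.4 167.9] r 124.1 ang -12.41 yaw -1.5 F [-18.8   6.5  -7.4] j6 2.26
[ 0.108  0.234  1.953 -0.583  0.214  2.262]
```

View pics/c5.png

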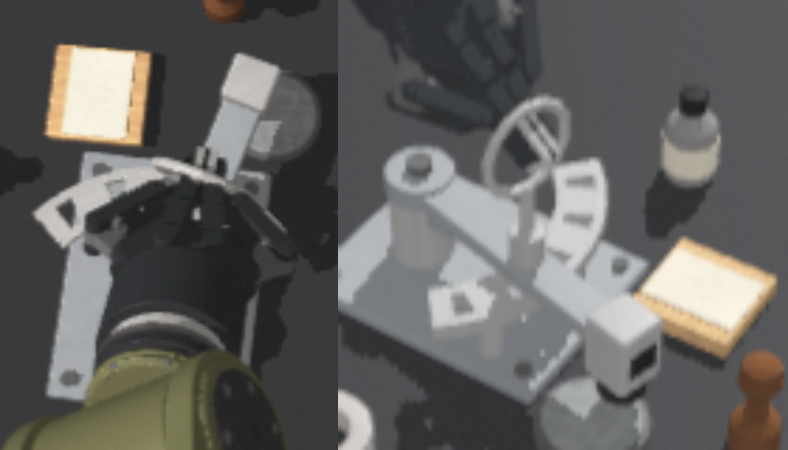

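The arm follows, and the stamp is at about -13°. The radial push on the ring is growing, so I'll back off inward a little.

Call:
send_rows(deltas=[[-0.4,0,-1.1,0,0,0,1],[-0.4,0,-1.1,0,0,0,1],[0,0,0,0,0,0,1]])

```text
clock: 8.7
position: [604.7, 73.5, 170.2]
tcp_rot: [0.924, -0.028, 0.382, 0.011]
contact_force: [-7.4, 2.7, -9.0]
finger_gap: 0.0
gripper_force: 5.7
```

Run:
```python
from h import *
stat()
```

```text
t 8.7 pos [604.7  73.5 170.2] r 123.0 ang -12.47 yaw -1.47 F [-7.4  2.7 -9. ] j6 2.26
```

Call:
send_rows(deltas=[[-0.5,2.8,-0.5,0,0,0,1],[-0.6,2.8,-0.6,0,0,0,1],[-0.7,2.8,-0.7,0,0,0,1],[-0.7,2.8,-0.7,0,0,0,1],[0,0,0,0,0,0,1]])

```text
clock: 9.2
position: [600.0, 62.5, 169.6]
tcp_rot: [0.924, -0.028, 0.381, 0.011]
contact_force: [-10.8, 7.1, -8.8]
finger_gap: -0.0
gripper_force: 6.3
```

Run:
```python
from h import *
q,s=stat()
y=np.radians(-1.5)+q[2];print("ring offset frame",[ (lambda d:(np.hypot(*d),np.degrees(np.arctan2(d[1],d[0])-q[2])))(s["position"][:2]-q[:2]-k*np.array([np.cos(y),np.sin(y)])) for k in(12,14)])
im=bot.read_camera("top");c=im[160:260,290:370].copy()
# predicted head corners at -20
for a,col in((-20,(255,0,0)),):
    t=np.radians(a)+q[2]
    P=[[q[0]+u*np.cos(t)-v*np.sin(t),q[1]+u*np.sin(t)+v*np.cos(t),94] for u,v in((182,18),(182,-18),(218,-18),(218,18))]
    p=proj("top",P);print(p.round(1).tolist())
    c=cv2.resize(c,(480,600),interpolation=cv2.INTER_CUBIC)
    cv2.polylines(c,[((p-[290,160]+.4)*6).astype(int)],True,col,1)
cv2.imwrite("pics/c6.png",c[:,:,::-1])
```

```text
t 9.2 pos [600.   62.5 169.6] r 121.8 ang -18.05 yaw -1.48 F [-10.8   7.1  -8.8] j6 2.19
ring offset frame [(np.float64(110.37320273013094), np.float64(-19.824270039413282)), (np.float64(108.47644037419165), np.float64(-20.156389794077707))]
[[325.6, 195.2], [341.5, 203.1], [349.3, 187.6], [333.5, 179.8]]
```

View pics/c6.png

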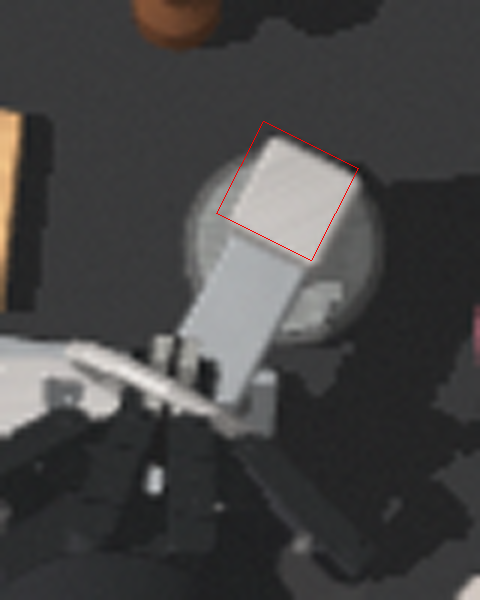

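The head overlays the predicted -20° outline to within about 1 px. I'll lower the pin and watch the force.

Call:
send_rows(deltas=[[-1.1,0,0.7,0,0,0,1],[-1.4,0,1.4,0,0,0,1],[-1.4,0,1.4,0,0,0,1],[0,0,0,0,0,0,1]])

```text
clock: 9.65
position: [599.9, 62.7, 164.4]
tcp_rot: [0.924, -0.028, 0.382, 0.011]
contact_force: [-9.3, 5.9, -7.6]
finger_gap: 0.1
gripper_force: 5.7
```

Call:
send_rows(deltas=[[-1.4,0,1.4,0,0,0,1],[-1.4,0,1.4,0,0,0,1],[0,0,0,0,0,0,1]])

```text
clock: 9.95
position: [600.0, 62.8, 160.6]
tcp_rot: [0.924, -0.028, 0.382, 0.011]
contact_force: [-9.9, 5.7, -6.9]
finger_gap: 0.2
gripper_force: 5.6
```

Call:
send_rows(deltas=[[-1.4,0,1.4,0,0,0,1],[-1.4,0,1.4,0,0,0,1],[0,0,0,0,0,0,1]])

```text
clock: 10.25
position: [600.2, 63.1, 156.8]
tcp_rot: [0.924, -0.027, 0.382, 0.011]
contact_force: [-7.8, 7.2, -8.3]
finger_gap: 0.3
gripper_force: 6.7
```

Call:
send_rows(deltas=[[-1.4,0,1.4,0,0,0,1],[-1.4,0,1.4,0,0,0,1],[0,0,0,0,0,0,1]])

```text
clock: 10.55
position: [600.3, 63.1, 153.1]
tcp_rot: [0.924, -0.027, 0.382, 0.011]
contact_force: [-8.6, 8.0, -7.2]
finger_gap: -0.0
gripper_force: 6.7
```

Call:
send_rows(deltas=[[-1.4,0,1.4,0,0,0,1],[-1.4,0,1.4,0,0,0,1],[0,0,0,0,0,0,1]])

```text
clock: 10.85
position: [600.9, 63.5, 150.8]
tcp_rot: [0.923, -0.027, 0.384, 0.01]
contact_force: [-13.6, 10.4, -0.9]
finger_gap: 0.1
gripper_force: 0.8
```

Call:
send_rows(deltas=[[0,-1,-2,0,0,0,1],[0,-1,-2,0,0,0,1],[0,0,0,0,0,0,1]])

```text
clock: 11.15
position: [598.5, 64.7, 153.5]
tcp_rot: [0.923, -0.028, 0.384, 0.011]
contact_force: [0.7, 0.9, 0.4]
finger_gap: -0.5
gripper_force: 0.1
```

Run:
```python
from h import *
q,s=stat();t=np.radians(-20)+q[2]
print("ring home",[q[0]+110*np.cos(t),q[1]+110*np.sin(t)])
im=bot.read_camera("scene")[130:250,260:380]
th=np.linspace(0,6.283,60);rc=np.array([q[0]+110*np.cos(t),q[1]+110*np.sin(t),157])
im=cv2.resize(im,(600,600),interpolation=cv2.INTER_CUBIC)
for z,col in((0,(255,0,0)),(10,(0,255,0))):
    P=rc+[0,0,z]+np.c_[-np.sin(t)*32*np.cos(th),np.cos(t)*32*np.cos(th),32*np.sin(th)]
    for p in proj("scene",P):cv2.circle(im,tuple(int(v) for v in (p-[260,130]+.4)*5),1,col,-1)
cv2.imwrite("pics/c7.png",im[:,:,::-1])
```

```text
t 11.15 pos [598.5  64.7 153.5] r 119.7 ang -17.26 yaw -1.42 F [0.7 0.9 0.4] j6 2.36
ring home [np.float64(587.5335047194076), np.float64(62.99993030052611)]
```

View pics/c7.png

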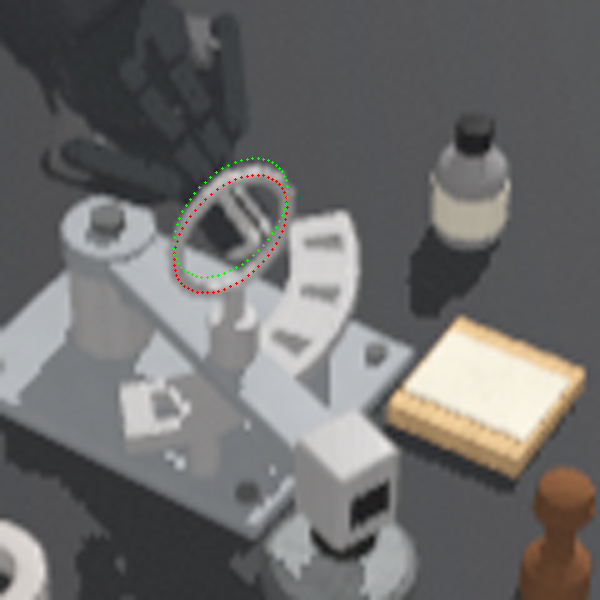

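The overlay matches the home outline (red) better than the riding one (green), and contact forces are zero. I'll retract straight back out of the ring.

Call:
send_rows(deltas=[[0,0,-6,0,0,0,1],[0,0,-10,0,0,0,1],[0,0,-15,0,0,0,1],[0,0,-20,0,0,0,1],[0,0,-20,0,0,0,1],[0,0,-20,0,0,0,1],[0,0,-20,0,0,0,1],[0,0,0,0,0,0,1]])

```text
clock: 12.0
position: [519.2, 69.3, 233.0]
tcp_rot: [0.923, -0.028, 0.384, 0.011]
contact_force: [-0.0, -0.1, 0.3]
finger_gap: -0.2
gripper_force: 0.0
```

Run:
```python
from h import *
from scipy.optimize import minimize
q,s=stat()
def ring(a,z):
    t=np.radians(a)+q[2];th=np.linspace(0,6.283,90);rc=np.array([q[0]+110*np.cos(t),q[1]+110*np.sin(t),157+z])
    return rc+np.c_[-np.sin(t)*32*np.cos(th),np.cos(t)*32*np.cos(th),32*np.sin(th)]
# brightness of pixels along ring in scene, before(reference offset) and now
def fit(im,A):
    g=cv2.GaussianBlur(cv2.cvtColor(im,cv2.COLOR_RGB2GRAY),(0,0),.7).astype(np.float32);best=[]
    for a in A:
        for z in np.arange(-8,16,1.):
            p=proj("scene",ring(a,z)).astype(np.float32);v=cv2.remap(g,p[:,0],p[:,1],cv2.INTER_LINEAR)
            best.append((float(v.mean()),a,z))
    return sorted(best)[::-1][:4]
print("start",fit(cv2.imread("pics/scene0.png")[:,:,::-1].copy(),np.arange(-4,5,1.)))
im=bot.read_camera("scene");print("now",fit(im,np.arange(-25,-14,1.)))
for c in("top","scene"):
    bot.read_camera(c)
    for n in("ink_pad","stamp_face","card_block","spare_stamp","ink_bottle","tape_roll"):
        print(c,n,[(round(r["score"],2),(np.array(r["xy"])*[640,400]).round(0).tolist()) for r in bot.find_in(n,c)[:3]])
```

```text
t 12.0 pos [519.2  69.3 233. ] r 48.4 ang -43.95 yaw -1.4 F [-0.  -0.1  0.3] j6 2.07
start [(150.09388732910156, np.float64(1.0), np.float64(2.0)), (150.03915405273438, np.float64(1.0), np.float64(1.0)), (148.8779754638672, np.float64(1.0), np.float64(0.0)), (148.76431274414062, np.float64(0.0), np.float64(2.0))]
now [(146.0098876953125, np.float64(-20.0), np.float64(2.0)), (145.76416015625, np.float64(-20.0), np.float64(3.0)), (145.6937255859375, np.float64(-19.0), np.float64(2.0)), (145.29917907714844, np.float64(-19.0), np.float64(3.0))]
top ink_pad [(0.74, [346.0, 201.0]), (0.57, [386.0, 215.0])]
top stamp_face [(0.62, [322.0, 227.0])]
top card_block [(0.93, [271.0, 134.0]), (0.91, [275.0, 193.0]), (0.9, [213.0, 151.0])]
top spare_stamp [(0.64, [320.0, 152.0])]
top ink_bottle [(0.57, [215.0, 219.0])]
top tape_roll [(0.84, [384.0, 273.0])]
scene ink_pad [(0.94, [294.0, 271.0]), (0.72, [327.0, 247.0])]
scene stamp_face [(0.61, [308.0, 199.0])]
scene card_block [(0.88, [410.0, 223.0]), (0.76, [355.0, 208.0]), (0.71, [407.0, 187.0])]
scene spare_stamp [(0.55, [370.0, 240.0]), (0.38, [350.0, 167.0]), (0.32, [307.0, 201.0])]
scene ink_bottle [(0.83, [349.0, 167.0])]
scene tape_roll [(0.72, [259.0, 250.0])]
```

Call:
send_rows(deltas=[[5,0,-10,0,0,0,1],[5,0,-10,0,0,0,1],[0,0,0,0,0,0,1],[0,0,0,0,0,0,1]])

```text
clock: 13.15
position: [512.4, 69.6, 252.6]
tcp_rot: [0.923, -0.028, 0.383, 0.011]
contact_force: [0.1, 0.5, 0.7]
finger_gap: 0.0
gripper_force: 0.0
```

```bash
python3 -c "
from plant import bot
print(bot.hand_in())"
```

```text
the job is handed in; nothing more can be done
None
```

I handed the job in with the stamp over the dark ink pad and the pin home in that hole, to within about 1 mm by the camera fit; the hand-in gave no verdict. The fingers are clear of the ring, and the robot touched none of the loose things.

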